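# Rack the lantern panels by their stones

## Robot

A 6-joint arm with a two-finger parallel gripper is mounted at the origin on the work surface. World frame = base frame: x ahead of the robot, y to its left, z up, the work surface at z = 0. Lengths are in m, angles in rad, forces in N, time in s.
With the tool pointing down it reaches from about 0.3 to 0.775 m from the base axis. Payload 14.6 kg.
Tool frame: the origin (TCP) lies on the centre line of the jaws, within the pads' length; the fingertips stand 11 mm ahead of it and the grasp point (between the pads) lies 8 mm behind it; y points along the fingers, x is the direction in which the jaws open and shut, and the axes are right-handed (so a half turn about y gives the same grasp; the last joint's range is limited). The gripper opens to 94 mm and grips with 3 to 60 N. Pads are 16 mm wide; open, the fingers measure 119 mm over their backs; the gripper's body (75 mm by 177 mm) begins 78 mm behind the grasp point.
Start: joints at [-1.222, 0.3, 1.521, -0, 1.321, -0.067], TCP at [0.222, -0.503, 0.216] pointing down, gripper open.
Joint ranges: [-3.03, 3.03], [-0.79, 2.21], [0.23, 2.52], [-1.04, 4.18], [0, 3.07], [-2.55, 2.55]. Speed limits (rad/s): [2.22, 2.22, 2.57, 3.14, 3.14, 3.14].

## Interface

Orientations are given as [roll, pitch, yaw] about the fixed x, y, z axes, in that order (R = Rz(yaw) Ry(pitch) Rx(roll)).
In Python, from station import ctrl, imaging gives the robot as it stands. The module is installed in compiled form; this text tells all that it offers.
- The arm moves only by the tool apply_moves, never from a script. Its argument "deltas" is a list of rows, each an object with "dp": the shift along the tool's x, y, z in m, a list of three; "roll": the turn about the tool's y in rad; "grip": the closure, from -1 (fully open) to 1 (shut). In form: [{"dp": [tx, ty, tz], "roll": roll, "grip": grip}, ...]. A call has 1 to 10 rows; each row shifts and turns the commanded pose from where the row before left it, along the tool's axes as they then stand; what a row does not reach is not made up. A row lasts 1/8 s, in which the tool goes at most 62.5 mm and 10.7 degrees, less where a joint would pass 70% of its speed; a pose out of reach is approached as far as the arm can. A call with a gripper value outside its range is refused whole. The fingers move at their own pace and stop on an object; "newtons" is the grip in N (left out, the last holds). Time passes only in rows, so rows that do not move let the fingers close. It gives the time, the measured TCP pose, the force and the opening at its end, in the units of the state.
- ctrl.get_obs(): the state, without advancing time (a new reading comes with each control period).
- imaging.camera(name): name is "scene" or "top" or "wrist"; returns the picture (420x560x3 uint8, blue, green, red); there is no depth.
- imaging.camera_info(name): a dict with "K" (3x3 intrinsics, pixels), "D" ([k1, k2, p1, p2, k3] as OpenCV has them; the pictures are not rectified), "world_from_camera" (4x4, takes a point from camera to world coordinates). Camera axes: x right, y down, z forward; pixel columns grow to the right and rows downward; lengths in m; the calibration is good to about 2 mm. A picture is of the moment at which its call begins: read the wrist's pose just before it. camera_info takes no time and is no camera call; for the wrist camera it gives the pose at the moment of the call.
- ctrl.hand_in(): hands the job in, once; it reports no verdict.
The state is a dict: "time_s": time; "qpos": joint angles; "joint_vel": joint speeds; "tau": joint torques, N m; "ee_pos": TCP position; "eef_rot": TCP orientation; "force": force on the tool from outside, world axes, zero at the start; "moment": the same for the moment, N m; "grip_width": finger opening in m.
Only numpy, scipy, OpenCV 4.12 (cv2) and the standard library are available. Lean on these libraries where they do the work, as an engineer would, in place of code of your own. Each camera call takes 0.05 s, during which the arm holds its last target. There are 200 camera calls.

## Task

Two finished lantern panels, one with green glass and one with ruby glass, are leaning in the easel. Stand each on edge in the slot of the rack marked by the glass stone of its own colour: fully down, about midway along the slot, set down rather than dropped. Leave everything else where it is.

Things in the scene. Friction and masses are not known exactly. Their poses are not given: they have to be found in the camera images.
- green_panel: Lantern side panel: flat brass frame with a cross lattice over bottle-green glass, 8 mm thick (its x axis), 80 mm wide (its y), 120 mm tall (its z), about 0.28 kg. Both faces serve alike. Origin at the centre of its lower edge. The top 26 mm is a solid brass band, to pinch across the 8 mm thickness. At the start it leans in the easel, 20 degrees off vertical, top towards the robot.
- ruby_panel: Lantern side panel: flat brass frame with a cross lattice over ruby red glass, 8 mm thick (its x axis), 80 mm wide (its y), 120 mm tall (its z), about 0.28 kg. Both faces serve alike. Origin at the centre of its lower edge. The top 26 mm is a solid brass band, to pinch across the 8 mm thickness. At the start it leans in the easel, 20 degrees off vertical, top towards the robot.
- green_stone: Domed bottle-green glass stone in a brass collar, 26 mm across, 10 mm high, fixed on the rack's base at the far end of the green panel's slot. Origin at the centre of its underside, level with the slot floors. Its x axis runs along the slots, pointing away from them, its y across them. The middle of its slot's floor lies 70 mm from it along its -x.
- ruby_stone: Domed ruby red glass stone in a brass collar, 26 mm across, 10 mm high, fixed on the rack's base at the far end of the ruby panel's slot. Origin at the centre of its underside, level with the slot floors. Its x axis runs along the slots, pointing away from them, its y across them. The middle of its slot's floor lies 70 mm from it along its -x.
- opal_stone: Domed white opal glass stone in a brass collar, 26 mm across, 10 mm high, fixed on the rack's base at the far end of a spare slot. Origin at the centre of its underside, level with the slot floors. Its x axis runs along the slots, pointing away from them, its y across them. The middle of its slot's floor lies 70 mm from it along its -x. That slot stays empty.
- rack: Fixed rack, base 150 x 285 x 16 mm; four slots along its x at y = +65, 0, -65 mm (free; stones in any order) and -130 mm (holds the blue panel). Slots: 100 mm long, ends open, 12 mm wide between slats up to 30 mm above the slot floor, flaring to a 24 mm mouth at 42 mm. Origin on the bench under the centre of the slot at y = 0; slot floors 16 mm above it.
- easel: Fixed wooden easel, 250 mm long along its y, leaning back 20 degrees towards its -x. Panels stand side by side at y = +65 and -65 mm on its ledge, lower edge centred at x = 0, 30 mm above the bench; its 10 mm back board supports only their lower 70 mm, the tops are free on both faces. Origin on the bench.
- hammer: Steel planishing hammer, wooden handle, 260 mm long, lying on the bench.
- hinge_leaf: Brass hinge leaf, 30 x 60 x 5 mm, lying flat.
- mandrel: Tapered steel mandrel standing on its 70 mm foot, 190 mm tall.
- rivet_bowl: Small copper bowl, 80 mm across, 35 mm high.
- scraper_block: Wooden scraper block, 80 x 35 x 30 mm.
- dapping_block: Dark steel cube, 55 mm.
- blue_panel: Lantern panel like the others, with blue glass, already standing in the rack's end slot at the blue stone. Origin at the centre of its lower edge.
Mind the look-alikes: they are no part of the job. Leave any black or pink look-alike of the green_panel alone.

How it is judged:
By the outcome, as a careful person would: the job done as asked, in the order asked, and still so for the second after the job is handed in, with the robot touching nothing.
It also fails if it takes over 58 s, if anything falls off the work surface, if the arm or the gripper's body presses on something with over 40 N, if the wrist force passes 120 N, or if a joint passes its speed limit or range.

## Working session

There is one attempt and no reset: what is moved stays moved. The work goes in short steps, Python scripts to look and compute and a tool call to move; the robot and the scene stay as the last step left them, time stands still between calls to the robot, and variables do not carry over. Pictures are saved under pics/ and viewed, about 8 in all and at most 12, crops included, and the job is handed in when it is done.

Besides the shell and the picture viewer there is one more tool, called after "Request:" by a JSON object that holds its "fn" and its "kwargs", one argument or row to a line. apply_moves: Moves the arm, as the interface text tells. Its arguments: {"type":"object","properties":{"deltas":{"type":"array"},"newtons":{"type":"number"}},"required":["deltas"]}

```bash
mkdir -p pics; python3 - <<'E'
from station import ctrl, imaging
import cv2
o=ctrl.get_obs()
print({k:(v if isinstance(v,(int,float)) else [round(float(x),4) for x in v]) for k,v in o.items()})
for n in ("top","scene"):
    cv2.imwrite(f"pics/{n}0.png",imaging.camera(n)); i=imaging.camera_info(n); print(n,i)
E
```

```text
{'time_s': 0.0, 'qpos': [-1.2216, 0.3004, 1.5216, -0.0, 1.3207, -0.0666], 'joint_vel': [-0.0008, -0.0005, 0.0019, 0.0006, -0.0019, 0.0002], 'tau': [0.0016, -53.1807, -35.2737, 0.0709, 0.0244, -0.0001], 'ee_pos': [0.2221, -0.5029, 0.2159], 'eef_rot': [-1.5707, 0.0011, -1.155], 'force': [-0.0918, -0.2305, 0.248], 'moment': [-0.0091, 0.0152, -0.0295], 'grip_width': 0.09377499366918461}
top {'K': array([[425.58549949,   0.        , 274.5374554 ],
       [  0.        , 425.58549949, 216.6414407 ],
       [  0.        ,   0.        ,   1.        ]]), 'D': array([-0.044267,  0.      ,  0.      ,  0.      ,  0.      ]), 'world_from_camera': array([[ 0.02250637, -0.99477817,  0.09954825,  0.37306907],
       [-0.99973192, -0.02185283,  0.00765067,  0.02403379],
       [-0.00543531, -0.09969375, -0.99500332,  1.46365294],
       [ 0.        ,  0.        ,  0.        ,  1.        ]])}
scene {'K': array([[424.22469735,   0.        , 278.97126037],
       [  0.        , 424.22469735, 206.5641289 ],
       [  0.        ,   0.        ,   1.        ]]), 'D': array([-0.04602131,  0.        ,  0.        ,  0.        ,  0.        ]), 'world_from_camera': array([[-0.38812244,  0.79336821, -0.46896466,  1.22933359],
       [ 0.92160601,  0.33310657, -0.19920437,  0.31040114],
       [-0.0018272 , -0.50951633, -0.86045904,  1.31241764],
       [ 0.        ,  0.        ,  0.        ,  1.        ]])}
```

View pics/top0.png

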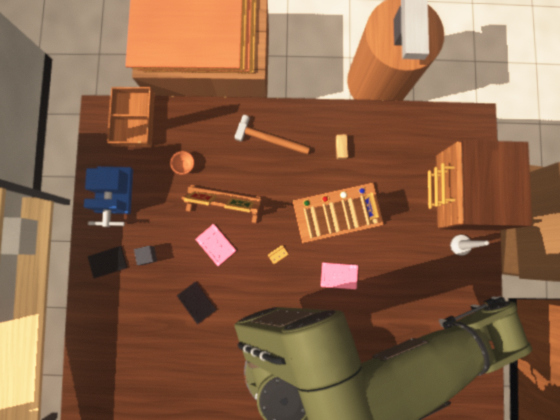

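View pics/scene0.png

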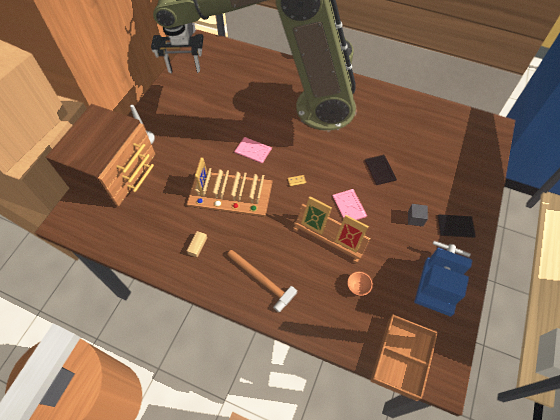

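The top view shows the easel at about (222,202) and the rack at (338,212), with stones at (307,202), (326,199), (343,195) and (362,190). The scene view shows the green panel at (315,215), the ruby panel at (351,235), and stones at (253,208) green, (236,206) ruby, (218,204) opal and (200,200) blue. 

Possible look-alikes are the pink flat panels at scene (253,150) and (349,205), the black ones at (380,169) and (456,226), and the blue panel at (202,175). I choose the green and ruby panels leaning in the easel, and will check them in a close crop.

```bash
python3 - <<'E'
import cv2,numpy as np
t=cv2.imread("pics/top0.png");s=cv2.imread("pics/scene0.png")
f=lambda im,x,y,w,h:cv2.resize(im[y:y+h,x:x+w],(400,300),interpolation=cv2.INTER_CUBIC)
# 100x75 crops, 4x
a=np.vstack([np.hstack([f(t,172,165,100,75),f(t,288,172,100,75)]),np.hstack([f(s,284,188,100,75),f(s,180,150,100,75)])])
cv2.imwrite("pics/crop1.png",a)
E
```

```text
(no output)
```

View pics/crop1.png

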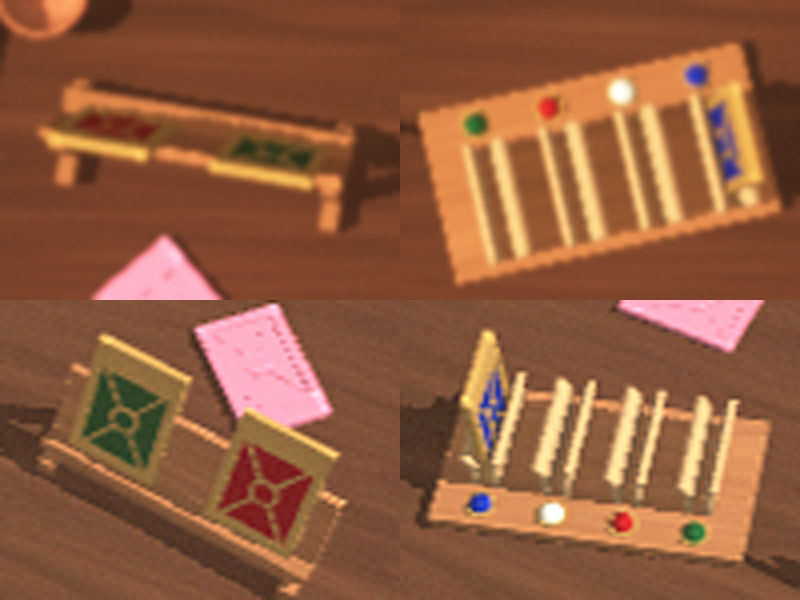

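The crops confirm it: green panel at right in the top view, ruby at left, and both lean in the easel. Along the rack the order is green, ruby, opal, blue. Next I fit the rack and easel poses from these pixels.

```bash
cat > h.py <<'E'
import cv2,numpy as np
from scipy.optimize import least_squares
from station import ctrl, imaging
def proj(P,info):
    T=np.linalg.inv(info["world_from_camera"])
    return cv2.projectPoints(np.asarray(P,float).reshape(-1,3),cv2.Rodrigues(T[:3,:3])[0],T[:3,3],info["K"],np.asarray(info["D"]))[0][:,0]
def place(p,L,z0=0):   # planar pose
    c,s=np.cos(p[2]),np.sin(p[2]); L=np.asarray(L,float)
    return np.c_[p[0]+c*L[:,0]-s*L[:,1],p[1]+s*L[:,0]+c*L[:,1],L[:,2]]
def fit(views,x0):     # views: [(info,local pts,pixels)]
    f=lambda p:np.concatenate([(proj(place(p,L),i)-np.array(px)).ravel() for i,L,px in views])
    r=least_squares(f,x0,loss="soft_l1"); return r.x,f(r.x).reshape(-1,2)
a20=np.radians(20)
def panel(yc,pts):     # pts (w,s,n) -> easel frame
    return [[-np.sin(a20)*s+np.cos(a20)*n, yc+w, .03+np.cos(a20)*s+np.sin(a20)*n] for w,s,n in pts]
E
python3 - <<'E'
from h import *
ti,si=imaging.camera_info("top"),imaging.camera_info("scene")
up=lambda pts,cx,cy,ox,oy:[((x-cx+.5)/4-.5+ox,(y-cy+.5)/4-.5+oy) for x,y in pts]
S=[[.07,y,.022] for y in (.065,0,-.065,-.13)]
pt=up([(475,124),(549,107),(621,92),(696,75)],400,0,288,172)
ps=up([(694,532),(624,523),(552,514),(480,503)],400,300,180,150)
for v in ([(ti,S,pt),(si,S,ps)],[(ti,S,pt)],[(si,S,ps)]):
    p,r=fit(v,[.5,-.2,0]); print("rack",p.round(4),np.abs(r).max().round(2))
top=lambda yc:panel(yc,[(.04,.12,-.004),(-.04,.12,-.004)])
sc=lambda yc:panel(yc,[(-.04,.12,-.004),(.04,.12,-.004),(-.04,0,.004),(.04,0,.004)])
R=up([(42,132),(150,160)],0,0,172,165);G=up([(208,182),(312,189)],0,0,172,165)
Gs=up([(100,336),(190,380),(57,438),(147,484)],0,300,284,188)
Rs=up([(247,410),(338,460),(205,510),(297,555)],0,300,284,188)
A=[(ti,top(.065)+top(-.065),R+G)];B=[(si,sc(-.065)+sc(.065),Gs+Rs)]
for v in (A+B,A,B):
    p,r=fit(v,[.5,.2,0]); print("easel",p.round(4)); print(r.round(1).tolist())
E
```

```text
rack [ 0.5143 -0.1507  0.2416] 0.7
rack [ 0.5153 -0.1518  0.2405] 0.33
rack [ 0.5132 -0.1497  0.2438] 0.27
easel [ 0.5774  0.2119 -0.154 ]
[[1.1, 3.1], [-1.1, 0.5], [0.1, -2.2], [-0.8, 0.5], [0.6, -0.4], [-0.2, -0.3], [2.5, 1.4], [0.4, 0.8], [-0.5, -0.7], [-0.5, -1.5], [-1.0, 1.3], [-2.6, 1.5]]
easel [ 0.5797  0.2095 -0.1869]
[[1.6, 1.3], [-0.7, -0.5], [0.3, -2.7], [-0.7, 0.8]]
easel [ 0.576   0.2126 -0.1367]
[[0.5, -0.3], [-0.1, -0.6], [2.6, 1.5], [0.7, 0.6], [-0.3, -1.2], [-0.1, -2.4], [-0.6, 0.9], [-2.0, 0.8]]
```

The rack fit is tight: (0.514, -0.151), yaw 0.242, with the two views agreeing within 2 mm. The easel sits near (0.577, 0.212), yaw about -0.155, and is less certain. Next I lift, turn, and go over the easel for a wrist view.

Request:
{"fn": "apply_moves", "kwargs": {
  "deltas": [
    {"dp":[0,-0.02,0],"roll":-0.143,"grip":-1},
    {"dp":[0,-0.02,0],"roll":-0.143,"grip":-1},
    {"dp":[0,-0.02,0],"roll":-0.143,"grip":-1},
    {"dp":[0,-0.02,0],"roll":-0.143,"grip":-1},
    {"dp":[0,-0.02,0],"roll":-0.143,"grip":-1},
    {"dp":[0,-0.02,0],"roll":-0.143,"grip":-1},
    {"dp":[0,-0.02,0],"roll":-0.142,"grip":-1},
    {"dp":[0.013,0,0.05],"roll":0,"grip":-1},
    {"dp":[0.013,0,0.05],"roll":0,"grip":-1},
    {"dp":[0.013,0,0.05],"roll":0,"grip":-1}
  ]
}}

```text
time_s: 1.35
ee_pos: [0.2841, -0.3594, 0.3561]
eef_rot: [-1.57, 0.0, -0.155]
force: [0.9, 0.4, 0.1]
grip_width: 0.094
```

Request:
{"fn": "apply_moves", "kwargs": {
  "deltas": [
    {"dp":[0.013,0,0.05],"roll":0,"grip":-1},
    {"dp":[0.013,0,0.05],"roll":0,"grip":-1},
    {"dp":[0.013,0,0.05],"roll":0,"grip":-1},
    {"dp":[0.013,0,0.05],"roll":0,"grip":-1},
    {"dp":[0.013,0,0.05],"roll":0,"grip":-1},
    {"dp":[0.013,0,0.05],"roll":0,"grip":-1},
    {"dp":[0.013,0,0.05],"roll":0,"grip":-1},
    {"dp":[0.013,0,0.05],"roll":0,"grip":-1},
    {"dp":[0.013,0,0.05],"roll":0,"grip":-1},
    {"dp":[0.013,0,0.05],"roll":0,"grip":-1}
  ]
}}

```text
time_s: 2.6
ee_pos: [0.4898, 0.1147, 0.3562]
eef_rot: [-1.571, 0.0, -0.155]
force: [0.6, -0.3, 0.0]
grip_width: 0.0941
```

```bash
python3 - <<'E'
from h import *
o=ctrl.get_obs();print(o["ee_pos"],o["eef_rot"],o["time_s"])
i=imaging.camera_info("wrist");print(i)
im=imaging.camera("wrist");cv2.imwrite("pics/w1.png",im)
big=cv2.resize(im,(800,600),interpolation=cv2.INTER_CUBIC)
p=[.5774,.2119,-.154]
for yc in (.065,-.065):
    for q in proj(place(p,panel(yc,[(.04,.12,-.004),(-.04,.12,-.004),(-.04,.12,.004),(.04,.12,.004)])),i): print(q.round(1))
cv2.imwrite("pics/w1b.png",big)
E
```

```text
[0.48980059 0.11472671 0.35622576] [-1.57100234e+00  3.18602041e-04 -1.54832498e-01] 2.6
{'K': array([[299.29263896,   0.        , 276.99113995],
       [  0.        , 299.29263896, 205.35404677],
       [  0.        ,   0.        ,   1.        ]]), 'D': array([-0.04251224,  0.        ,  0.        ,  0.        ,  0.        ]), 'world_from_camera': array([[ 9.88105544e-01, -1.48705176e-01, -3.91689273e-02,
         5.01825799e-01],
       [-1.53775499e-01, -9.56710061e-01, -2.47101104e-01,
         1.85719158e-01],
       [-7.28093819e-04,  2.50185192e-01, -9.68197728e-01,
         5.23789180e-01],
       [ 0.00000000e+00,  0.00000000e+00,  0.00000000e+00,
         1.00000000e+00]])}
[299.8   0.8]
[298.8  74.7]
[305.3  74.3]
[ 3.066e+02 -2.000e-01]
[298.2 117.9]
[297.2 181.9]
[303.2 182.3]
[304.5 117.8]
```

View pics/w1b.png

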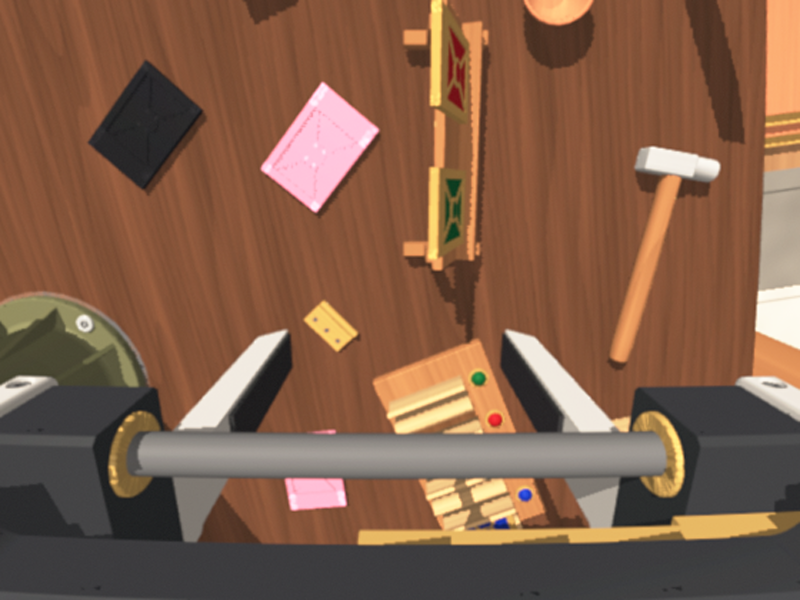

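The wrist view (800x600) shows the green panel's top edge at x about 430, y 167–263, against a predicted 425, 168–260. The ruby edge is at x about 432, y 0–106. The choice is confirmed and yaw agrees, and the easel shifts by about +3.5 mm in x. Pink (320,148) and black (147,125) lie flat and are left alone. Next I straddle the green panel's top.

Request:
{"fn": "apply_moves", "kwargs": {
  "deltas": [
    {"dp":[0.02,0,0.015],"roll":0,"grip":-1},
    {"dp":[0.02,0,0.015],"roll":0,"grip":-1},
    {"dp":[0.02,0,0.014],"roll":0,"grip":-1},
    {"dp":[0,0.04,0],"roll":0,"grip":-1},
    {"dp":[0,0.04,0],"roll":0,"grip":-1},
    {"dp":[0,0.04,0],"roll":0,"grip":-1},
    {"dp":[0,0.035,0],"roll":0,"grip":-1},
    {"dp":[0,0.02,0],"roll":0,"grip":-1},
    {"dp":[0,0,0],"roll":0,"grip":-1}
  ]
}}

```text
time_s: 3.78
ee_pos: [0.5549, 0.147, 0.18]
eef_rot: [-1.572, 0.003, -0.155]
force: [0.0, -1.1, 0.2]
grip_width: 0.0939
```

```bash
python3 - <<'E'
from h import *
im=imaging.camera("wrist");cv2.imwrite("pics/w2.png",cv2.resize(im,(800,600)))
E
```

```text
(no output)
```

View pics/w2.png

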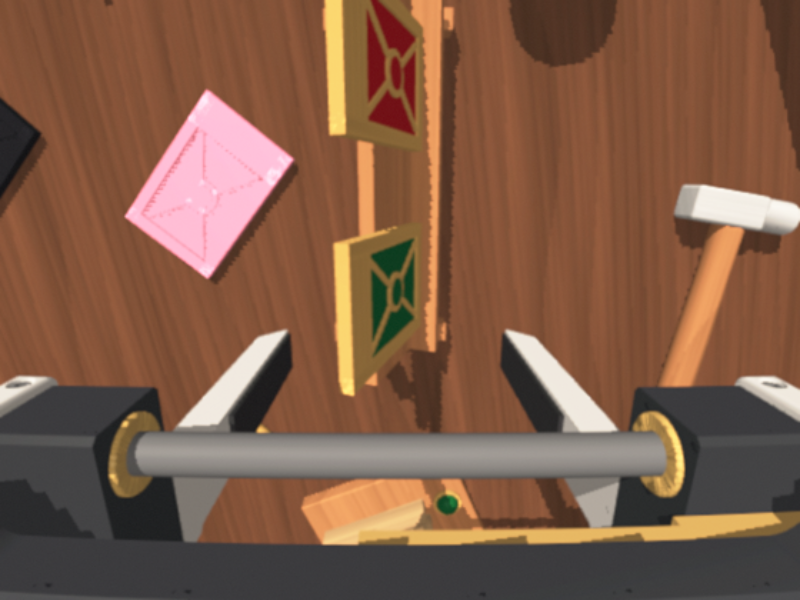

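The fingertips at (290,332) and (505,332) straddle the green top edge, which runs (336,242) to (340,393). I compare this with the prediction.

```bash
python3 - <<'E'
from h import *
i=imaging.camera_info("wrist")
C=[(.04,.12,-.004),(-.04,.12,-.004),(-.04,.12,.004),(.04,.12,.004)]
for p in ([.5808,.2115,-.155],):
  for yc in(-.065,.065): print((proj(place(p,panel(yc,C)),i)*600/420).round(0).tolist())
s=420/600
obs=[(335,242),(341,394),(356,391),(352,239)]
p,r=fit([(i,panel(-.065,C)+panel(.065,[C[1],C[2]]),np.array(obs+[(329,134),(345,136)])*s)],[.58,.21,-.155]);print(p.round(4),r.round(1).tolist())
print((place(p,[(0,-.065,.03),(0,.065,.03)])).round(4).tolist())
E
```

```text
[[333.0, 245.0], [339.0, 394.0], [352.0, 397.0], [348.0, 246.0]]
[[324.0, -58.0], [330.0, 138.0], [345.0, 137.0], [341.0, -62.0]]
[ 0.5815  0.2137 -0.1406] [[-0.2, 0.1], [0.9, -1.8], [-0.1, 1.9], [-1.7, 2.5], [0.5, -0.0], [0.2, -2.1]]
[[0.5724, 0.1493, 0.03], [0.5906, 0.278, 0.03]]
```

Prediction and picture agree within 2 mm. Next I go down, half-close, and bring the panel upright.

Request:
{"fn": "apply_moves", "kwargs": {
  "deltas": [
    {"dp":[0.002,0.015,0.003],"roll":0,"grip":-1},
    {"dp":[0,0.015,0],"roll":0,"grip":-1},
    {"dp":[0,0.012,0],"roll":0,"grip":-1},
    {"dp":[0,0,0],"roll":0,"grip":0.15},
    {"dp":[0,0,0],"roll":0,"grip":0.15},
    {"dp":[0,0,0],"roll":0,"grip":0.15},
    {"dp":[0,0,0],"roll":0,"grip":0.15}
  ],
  "newtons": 10
}}

```text
time_s: 4.7
ee_pos: [0.558, 0.1499, 0.1398]
eef_rot: [-1.571, -0.0, -0.155]
force: [0.2, 0.4, 0.7]
grip_width: 0.0573
```

Request:
{"fn": "apply_moves", "kwargs": {
  "deltas": [
    {"dp":[0.005,0,0],"roll":0,"grip":0.15},
    {"dp":[0.005,0,0],"roll":0,"grip":0.15},
    {"dp":[0.005,0,0],"roll":0,"grip":0.2},
    {"dp":[0,0,0],"roll":0,"grip":0.3},
    {"dp":[0,0,0],"roll":0,"grip":0.4},
    {"dp":[0,0,0],"roll":0,"grip":0.5},
    {"dp":[0,0,0],"roll":0,"grip":0.6},
    {"dp":[0,0,0],"roll":0,"grip":0.7}
  ]
}}

```text
time_s: 5.7
ee_pos: [0.5728, 0.1475, 0.1395]
eef_rot: [-1.571, -0.0, -0.155]
force: [-0.5, 1.2, 0.5]
grip_width: 0.0148
```

Request:
{"fn": "apply_moves", "kwargs": {
  "deltas": [
    {"dp":[0,0,0],"roll":0,"grip":1},
    {"dp":[0,0,0],"roll":0,"grip":1},
    {"dp":[0,0,0],"roll":0,"grip":1},
    {"dp":[0,0,0],"roll":0,"grip":1}
  ],
  "newtons": 30
}}

```text
time_s: 6.2
ee_pos: [0.5726, 0.1476, 0.1394]
eef_rot: [-1.571, 0.001, -0.155]
force: [-4.7, 0.6, 2.7]
grip_width: 0.0079
```

```bash
python3 - <<'E'
from h import *
im=imaging.camera("wrist");cv2.imwrite("pics/w3.png",cv2.resize(im,(800,600)))
E
```

```text
(no output)
```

View pics/w3.png

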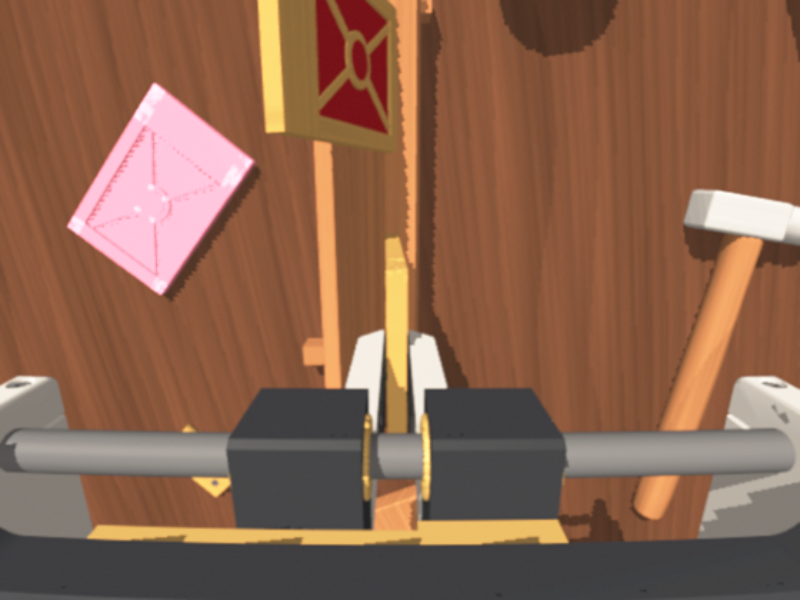

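The green panel is upright in the jaws (opening 7.9 mm) with its far top corner at about (395,267). Next I lift, turn to the rack's heading, and work out the offset of the panel in the hand.

```bash
cat >> h.py <<'E'
def ray(px,info,z):    # pixel (420-scale) -> world point at height z
    u=cv2.undistortPoints(np.array([[px]],float),info["K"],np.asarray(info["D"]))[0,0]
    M=info["world_from_camera"]; d=M[:3,:3]@[u[0],u[1],1]
    return M[:3,3]+d*(z-M[2,3])/d[2]
def tool(P,o):         # world -> tool frame, tool down
    y=o["eef_rot"][2]; d=np.asarray(P)-o["ee_pos"]; return np.array([d[0]*np.cos(y)+d[1]*np.sin(y),-d[2],-d[0]*np.sin(y)+d[1]*np.cos(y)])
E
python3 - <<'E'
from h import *
o=ctrl.get_obs();i=imaging.camera_info("wrist")
for z in(.147,.15,.153): print(z,tool(ray((395*.7,267*.7),i,z),o).round(4))
for z in(.03,.0355): print(z,tool(ray((395*.7,238*.7),i,z),o).round(4))
E
```

```text
0.147 [ 0.0005 -0.0076  0.041 ]
0.15 [ 0.0006 -0.0106  0.0416]
0.153 [ 0.0006 -0.0136  0.0422]
0.03 [0.0003 0.1094 0.0375]
0.0355 [0.0003 0.1039 0.0382]
```

Request:
{"fn": "apply_moves", "kwargs": {
  "deltas": [
    {"dp":[0,-0.005,0],"roll":0,"grip":1},
    {"dp":[0,-0.015,0],"roll":0,"grip":1},
    {"dp":[0,-0.03,0],"roll":0,"grip":1},
    {"dp":[0,-0.03,0],"roll":0,"grip":1},
    {"dp":[0,-0.03,0],"roll":0,"grip":1},
    {"dp":[0,-0.03,0],"roll":0,"grip":1},
    {"dp":[0,0,0],"roll":0,"grip":1}
  ]
}}

```text
time_s: 7.12
ee_pos: [0.5736, 0.1476, 0.2822]
eef_rot: [-1.569, -0.005, -0.155]
force: [0.4, 0.6, -3.2]
grip_width: 0.0075
```

Request:
{"fn": "apply_moves", "kwargs": {
  "deltas": [
    {"dp":[0,0,0],"roll":0.117,"grip":1},
    {"dp":[0,0,0],"roll":0.117,"grip":1},
    {"dp":[0,0,0],"roll":0.117,"grip":1},
    {"dp":[0,0,0],"roll":0.117,"grip":1},
    {"dp":[0,0,0],"roll":0.117,"grip":1},
    {"dp":[0,0,0],"roll":0.117,"grip":1},
    {"dp":[0,0,0],"roll":0.117,"grip":1},
    {"dp":[0,0,0],"roll":0.117,"grip":1},
    {"dp":[0,0,0],"roll":0.117,"grip":1},
    {"dp":[0,0,0],"roll":0.121,"grip":1}
  ]
}}

```text
time_s: 8.38
ee_pos: [0.5726, 0.1474, 0.278]
eef_rot: [-1.572, -0.0, -1.333]
force: [-0.2, 0.2, -2.1]
grip_width: 0.0077
```

Request:
{"fn": "apply_moves", "kwargs": {
  "deltas": [
    {"dp":[0.03,0,-0.018],"roll":0,"grip":1},
    {"dp":[0.03,0,-0.018],"roll":0,"grip":1},
    {"dp":[0.03,0,-0.018],"roll":0,"grip":1},
    {"dp":[0.03,0,-0.018],"roll":0,"grip":1},
    {"dp":[0.03,0,-0.018],"roll":0,"grip":1},
    {"dp":[0.03,0,-0.018],"roll":0,"grip":1},
    {"dp":[0.03,0,-0.02],"roll":0,"grip":1},
    {"dp":[0,0.04,0],"roll":0,"grip":1},
    {"dp":[0,0.02,0],"roll":0,"grip":1},
    {"dp":[0,0,0],"roll":0,"grip":1}
  ]
}}

```text
time_s: 9.62
ee_pos: [0.4979, -0.0869, 0.2175]
eef_rot: [-1.574, 0.002, -1.329]
force: [-0.5, -1.2, -1.8]
grip_width: 0.0082
```

```bash
python3 - <<'E'
from h import *
o=ctrl.get_obs();i=imaging.camera_info("wrist")
print(o["ee_pos"].round(4) if hasattr(o["ee_pos"],"round") else o["ee_pos"],o["eef_rot"])
im=imaging.camera("wrist");cv2.imwrite("pics/w4.png",cv2.resize(im,(800,600)))
p=[.5143,-.1507,.2416]
print((proj(place(p,[(.07,.065,.022),(.07,0,.022),(.07,-.065,.022),(.05,.059,.046),(.05,.071,.046),(.05,.065,.016)]),i)/.7).round(0).tolist())
E
```

```text
[ 0.4979 -0.0869  0.2175] [-1.57405704  0.00163032 -1.32921904]
[[396.0, 185.0], [475.0, 185.0], [553.0, 186.0], [404.0, 212.0], [389.0, 212.0], [396.0, 209.0]]
```

View pics/w4.png

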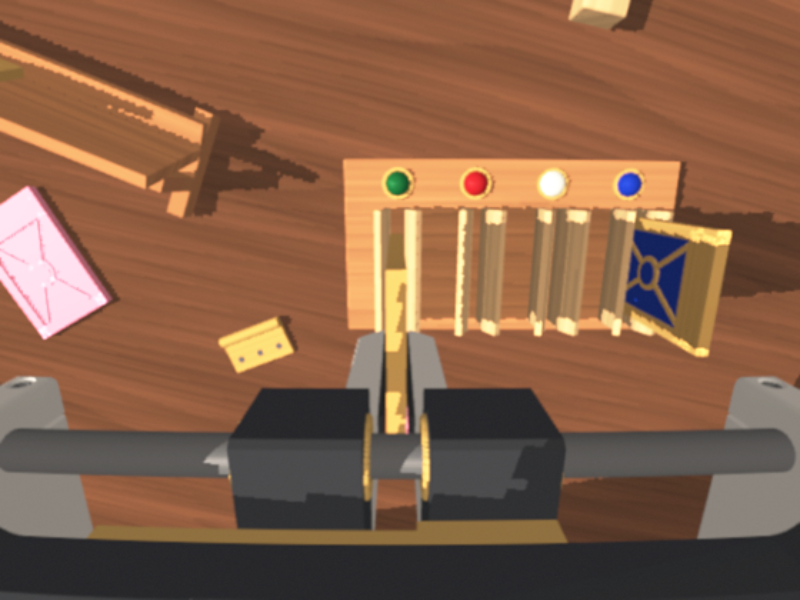

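The stones are at (397,182) green, (476,183) ruby and (552,184) opal, within 2–3 px of prediction. The panel at x about 397 sits between the slats at 388 and 404, so it is lined up. Next I go down.

Request:
{"fn": "apply_moves", "kwargs": {
  "deltas": [
    {"dp":[0,0.015,0.002],"roll":0,"grip":1},
    {"dp":[0,0.02,0],"roll":0,"grip":1},
    {"dp":[0,0.015,0],"roll":0,"grip":1},
    {"dp":[0,0.008,0],"roll":0,"grip":1},
    {"dp":[0,0.008,0],"roll":0,"grip":1},
    {"dp":[0,0.008,0],"roll":0,"grip":1},
    {"dp":[0,0.005,0],"roll":0,"grip":1},
    {"dp":[0,0.005,0],"roll":0,"grip":1},
    {"dp":[0,0,0],"roll":0,"grip":1}
  ]
}}

```text
time_s: 10.8
ee_pos: [0.5006, -0.0865, 0.1352]
eef_rot: [-1.571, 0.0, -1.329]
force: [0.2, 0.6, -2.4]
grip_width: 0.008
```

Request:
{"fn": "apply_moves", "kwargs": {
  "deltas": [
    {"dp":[0,0.003,0],"roll":0,"grip":1},
    {"dp":[0,0.002,0],"roll":0,"grip":1},
    {"dp":[0,0.002,0],"roll":0,"grip":1},
    {"dp":[0,0,0],"roll":0,"grip":1}
  ]
}}

```text
time_s: 11.3
ee_pos: [0.5007, -0.0865, 0.1283]
eef_rot: [-1.571, 0.0, -1.329]
force: [-0.7, 0.2, -2.3]
grip_width: 0.008
```

Request:
{"fn": "apply_moves", "kwargs": {
  "deltas": [
    {"dp":[0,0.001,0],"roll":0,"grip":1},
    {"dp":[0,0.001,0],"roll":0,"grip":1},
    {"dp":[0,0,0],"roll":0,"grip":1}
  ]
}}

```text
time_s: 11.68
ee_pos: [0.5007, -0.0865, 0.1264]
eef_rot: [-1.571, 0.0, -1.329]
force: [-0.2, 0.4, -3.1]
grip_width: 0.008
```

Request:
{"fn": "apply_moves", "kwargs": {
  "deltas": [
    {"dp":[0,0.001,0],"roll":0,"grip":1},
    {"dp":[0,0,0],"roll":0,"grip":1}
  ]
}}

```text
time_s: 11.92
ee_pos: [0.5007, -0.0865, 0.1254]
eef_rot: [-1.571, 0.0, -1.329]
force: [-0.0, -0.0, -3.0]
grip_width: 0.0076
```

Request:
{"fn": "apply_moves", "kwargs": {
  "deltas": [
    {"dp":[0,0.001,0],"roll":0,"grip":1},
    {"dp":[0,0,0],"roll":0,"grip":1}
  ]
}}

```text
time_s: 12.18
ee_pos: [0.5007, -0.0865, 0.1244]
eef_rot: [-1.571, 0.0, -1.329]
force: [0.1, -0.6, -1.7]
grip_width: 0.0079
```

Request:
{"fn": "apply_moves", "kwargs": {
  "deltas": [
    {"dp":[0,0.001,0],"roll":0,"grip":1},
    {"dp":[0,0,0],"roll":0,"grip":1}
  ]
}}

```text
time_s: 12.42
ee_pos: [0.5009, -0.0866, 0.1243]
eef_rot: [-1.57, -0.0, -1.329]
force: [-3.3, -0.7, 6.7]
grip_width: 0.0075
```

Contact at TCP z 0.1243, the expected height for fully down. I release gently and rise.

Request:
{"fn": "apply_moves", "kwargs": {
  "deltas": [
    {"dp":[0,0,0],"roll":0,"grip":0.7},
    {"dp":[0,0,0],"roll":0,"grip":0.5},
    {"dp":[0,0,0],"roll":0,"grip":0.3},
    {"dp":[0,0,0],"roll":0,"grip":0.3},
    {"dp":[0,-0.01,0],"roll":0,"grip":0.3},
    {"dp":[0,-0.02,0],"roll":0,"grip":0.3},
    {"dp":[0,-0.04,0],"roll":0,"grip":0.3},
    {"dp":[0,-0.04,0],"roll":0,"grip":0.3},
    {"dp":[0,-0.04,0],"roll":0,"grip":-1},
    {"dp":[0,-0.03,0],"roll":0,"grip":-1}
  ]
}}

```text
time_s: 13.68
ee_pos: [0.5007, -0.0865, 0.306]
eef_rot: [-1.569, -0.001, -1.329]
force: [-0.3, 1.1, -0.8]
grip_width: 0.0497
```

```bash
python3 - <<'E'
from h import *
o=ctrl.get_obs();i=imaging.camera_info("wrist")
print(o["ee_pos"],o["eef_rot"])
im=imaging.camera("wrist");cv2.imwrite("pics/w5.png",cv2.resize(im,(800,600)))
p=[.5148,-.150,.2416]
print((proj(place(p,[(sx*.04,.065+y,.136) for sx in(1,-1) for y in (-.004,.004)]+[(.07,.065,.022),(.07,0,.022)]),i)/.7).round(0).tolist())
E
```

```text
[ 0.50071193 -0.08649726  0.30604532] [-1.56894378e+00 -9.44215067e-04 -1.32896145e+00]
[[400.0, 229.0], [390.0, 229.0], [399.0, 325.0], [390.0, 325.0], [395.0, 188.0], [458.0, 188.0]]
```

View pics/w5.png

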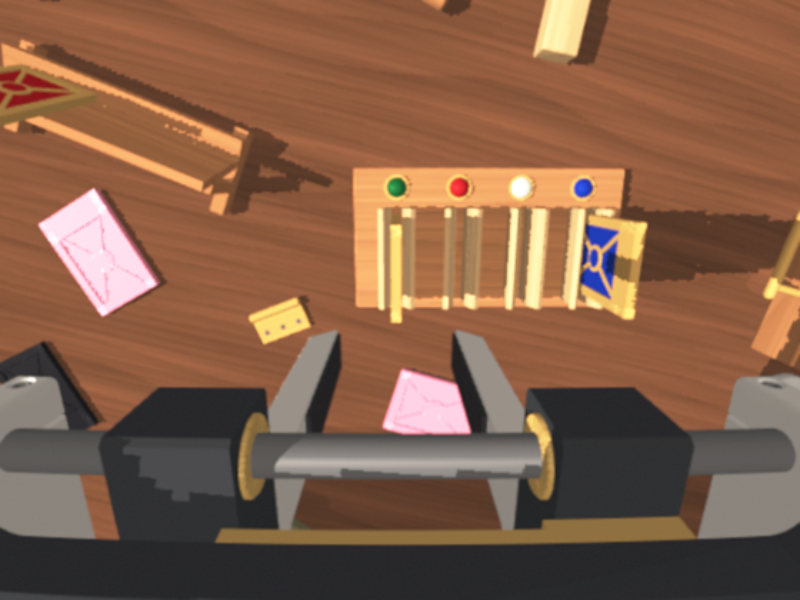

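The green panel stands in the green slot. Its top is at x 390–402, y 225–321, against a fully-down prediction of 390–400, 229–325. It is about 3 mm from mid, which is fine. Next is the ruby panel.

Request:
{"fn": "apply_moves", "kwargs": {
  "deltas": [
    {"dp":[-0.048,0,0.023],"roll":0,"grip":-1},
    {"dp":[-0.048,0,0.023],"roll":0,"grip":-1},
    {"dp":[-0.048,0,0.023],"roll":0,"grip":-1},
    {"dp":[-0.048,0,0.023],"roll":0,"grip":-1},
    {"dp":[-0.048,0,0.023],"roll":0,"grip":-1},
    {"dp":[-0.048,0,0.023],"roll":0,"grip":-1},
    {"dp":[-0.049,0,0.023],"roll":0,"grip":-1},
    {"dp":[0,0,0],"roll":0,"grip":-1}
  ]
}}

```text
time_s: 14.72
ee_pos: [0.576, 0.2822, 0.3026]
eef_rot: [-1.572, 0.0, -1.325]
force: [-0.1, -0.7, 0.0]
grip_width: 0.094
```

Request:
{"fn": "apply_moves", "kwargs": {
  "deltas": [
    {"dp":[0,0,0],"roll":-0.13,"grip":-1},
    {"dp":[0,0,0],"roll":-0.13,"grip":-1},
    {"dp":[0,0,0],"roll":-0.13,"grip":-1},
    {"dp":[0,0,0],"roll":-0.13,"grip":-1},
    {"dp":[0,0,0],"roll":-0.13,"grip":-1},
    {"dp":[0,0,0],"roll":-0.13,"grip":-1},
    {"dp":[0,0,0],"roll":-0.13,"grip":-1},
    {"dp":[0,0,0],"roll":-0.13,"grip":-1},
    {"dp":[0,0,0],"roll":-0.134,"grip":-1},
    {"dp":[0,0,0],"roll":0,"grip":-1}
  ]
}}

```text
time_s: 15.98
ee_pos: [0.5764, 0.2784, 0.304]
eef_rot: [-1.571, -0.0, -0.157]
force: [0.2, -0.5, -0.6]
grip_width: 0.0937
```

```bash
python3 - <<'E'
from h import *
o=ctrl.get_obs();i=imaging.camera_info("wrist")
print(o["ee_pos"],o["eef_rot"])
im=imaging.camera("wrist");cv2.imwrite("pics/w6.png",cv2.resize(im,(800,600)))
C=[(.04,.12,-.004),(-.04,.12,-.004),(-.04,.12,.004),(.04,.12,.004)]
print((proj(place([.5808,.2115,-.155],panel(.065,C)),i)/.7).round(0).tolist())
E
```

```text
[0.57638745 0.27842451 0.3039961 ] [-1.57066458e+00 -4.40062982e-04 -1.56507196e-01]
[[355.0, 227.0], [358.0, 326.0], [367.0, 327.0], [365.0, 227.0]]
```

View pics/w6.png

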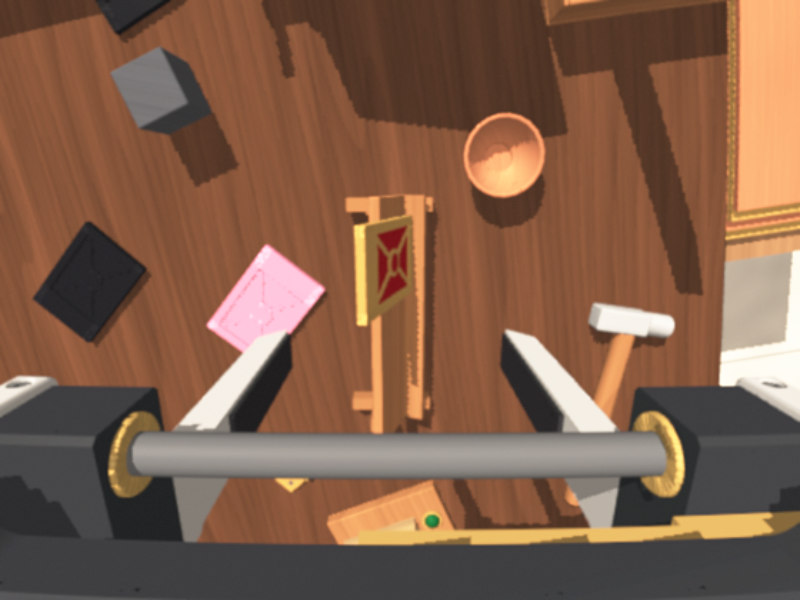

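The ruby top edge is at (355,224)–(358,325), against a predicted (355,227)–(358,326). Aligned, so I go down and repeat the grasp.

Request:
{"fn": "apply_moves", "kwargs": {
  "deltas": [
    {"dp":[0,0.04,0],"roll":0,"grip":-1},
    {"dp":[0,0.04,0],"roll":0,"grip":-1},
    {"dp":[0,0.04,0],"roll":0,"grip":-1},
    {"dp":[0,0.025,0],"roll":0,"grip":-1},
    {"dp":[0,0.02,0],"roll":0,"grip":-1},
    {"dp":[0,0,0],"roll":0,"grip":0.15},
    {"dp":[0,0,0],"roll":0,"grip":0.15},
    {"dp":[0,0,0],"roll":0,"grip":0.15},
    {"dp":[0,0,0],"roll":0,"grip":0.15}
  ],
  "newtons": 10
}}

```text
time_s: 17.15
ee_pos: [0.5765, 0.2793, 0.1391]
eef_rot: [-1.57, -0.001, -0.155]
force: [-0.5, 0.0, 0.5]
grip_width: 0.0577
```

Request:
{"fn": "apply_moves", "kwargs": {
  "deltas": [
    {"dp":[0.005,0,0],"roll":0,"grip":0.15},
    {"dp":[0.005,0,0],"roll":0,"grip":0.15},
    {"dp":[0.005,0,0],"roll":0,"grip":0.2},
    {"dp":[0,0,0],"roll":0,"grip":0.3},
    {"dp":[0,0,0],"roll":0,"grip":0.4},
    {"dp":[0,0,0],"roll":0,"grip":0.5},
    {"dp":[0,0,0],"roll":0,"grip":0.6},
    {"dp":[0,0,0],"roll":0,"grip":0.7}
  ]
}}

```text
time_s: 18.15
ee_pos: [0.5912, 0.2769, 0.1385]
eef_rot: [-1.571, -0.0, -0.155]
force: [0.2, -1.0, -0.3]
grip_width: 0.0149
```

Request:
{"fn": "apply_moves", "kwargs": {
  "deltas": [
    {"dp":[0,0,0],"roll":0,"grip":1},
    {"dp":[0,0,0],"roll":0,"grip":1},
    {"dp":[0,0,0],"roll":0,"grip":1},
    {"dp":[0,0,0],"roll":0,"grip":1}
  ],
  "newtons": 30
}}

```text
time_s: 18.65
ee_pos: [0.591, 0.277, 0.1384]
eef_rot: [-1.571, 0.0, -0.155]
force: [-3.7, -0.3, 2.1]
grip_width: 0.0072
```

Request:
{"fn": "apply_moves", "kwargs": {
  "deltas": [
    {"dp":[0,-0.005,0],"roll":0,"grip":1},
    {"dp":[0,-0.015,0],"roll":0,"grip":1},
    {"dp":[0,-0.03,0],"roll":0,"grip":1},
    {"dp":[0,-0.03,0],"roll":0,"grip":1},
    {"dp":[0,-0.035,0],"roll":0,"grip":1},
    {"dp":[0,-0.035,0],"roll":0,"grip":1},
    {"dp":[0,0,0],"roll":0,"grip":1}
  ]
}}

```text
time_s: 19.52
ee_pos: [0.592, 0.2771, 0.2921]
eef_rot: [-1.568, -0.005, -0.155]
force: [0.0, -0.9, -2.4]
grip_width: 0.008
```

Request:
{"fn": "apply_moves", "kwargs": {
  "deltas": [
    {"dp":[0,0,0],"roll":0.117,"grip":1},
    {"dp":[0,0,0],"roll":0.117,"grip":1},
    {"dp":[0,0,0],"roll":0.117,"grip":1},
    {"dp":[0,0,0],"roll":0.117,"grip":1},
    {"dp":[0,0,0],"roll":0.117,"grip":1},
    {"dp":[0,0,0],"roll":0.117,"grip":1},
    {"dp":[0,0,0],"roll":0.117,"grip":1},
    {"dp":[0,0,0],"roll":0.117,"grip":1},
    {"dp":[0,0,0],"roll":0.117,"grip":1},
    {"dp":[0,0,0],"roll":0.121,"grip":1}
  ]
}}

```text
time_s: 20.78
ee_pos: [0.591, 0.2767, 0.287]
eef_rot: [-1.572, -0.0, -1.333]
force: [0.0, 0.3, -2.9]
grip_width: 0.0078
```

Request:
{"fn": "apply_moves", "kwargs": {
  "deltas": [
    {"dp":[0.04,0,-0.018],"roll":0,"grip":1},
    {"dp":[0.04,0,-0.018],"roll":0,"grip":1},
    {"dp":[0.04,0,-0.018],"roll":0,"grip":1},
    {"dp":[0.04,0,-0.018],"roll":0,"grip":1},
    {"dp":[0.04,0,-0.018],"roll":0,"grip":1},
    {"dp":[0.04,0,-0.018],"roll":0,"grip":1},
    {"dp":[0.04,0,-0.018],"roll":0,"grip":1},
    {"dp":[0.04,0,-0.018],"roll":0,"grip":1},
    {"dp":[0.04,0,-0.018],"roll":0,"grip":1},
    {"dp":[0.036,0,-0.015],"roll":0,"grip":1}
  ]
}}

```text
time_s: 22.02
ee_pos: [0.5134, -0.1514, 0.2874]
eef_rot: [-1.572, 0.0, -1.329]
force: [0.3, 0.6, -3.1]
grip_width: 0.008
```

Request:
{"fn": "apply_moves", "kwargs": {
  "deltas": [
    {"dp":[0,0.02,0],"roll":0,"grip":1},
    {"dp":[0,0.02,0],"roll":0,"grip":1},
    {"dp":[0,0,0],"roll":0,"grip":1}
  ]
}}

```text
time_s: 22.4
ee_pos: [0.5133, -0.1498, 0.2465]
eef_rot: [-1.574, 0.002, -1.329]
force: [0.3, 0.5, -1.6]
grip_width: 0.0079
```

```bash
python3 - <<'E'
from h import *
o=ctrl.get_obs();i=imaging.camera_info("wrist")
print(o["ee_pos"],o["eef_rot"])
im=imaging.camera("wrist");cv2.imwrite("pics/w7.png",cv2.resize(im,(800,600)))
p=[.5143,-.1507,.2416]
print((proj(place(p,[(.07,.065,.022),(.07,0,.022),(.07,-.065,.022),(.05,-.012,.058),(.05,.012,.058)]),i)/.7).round(0).tolist(), tool(place(p,[(0,0,.016)])[0],o))
E
```

```text
[ 0.51332602 -0.14984897  0.24646198] [-1.57390948  0.00188935 -1.32927103]
[[324.0, 185.0], [397.0, 185.0], [470.0, 185.0], [411.0, 210.0], [382.0, 210.0]] [0.00105929 0.23046198 0.00074216]
```

View pics/w7.png

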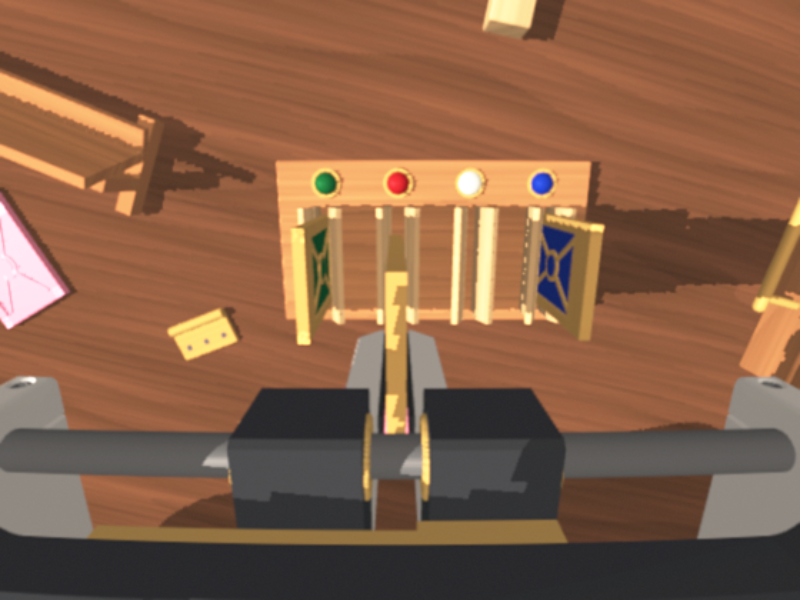

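The ruby stone is at (398,183), predicted (397,185). The slot's slats are at 388 and 406, and the panel at 397 is lined up. I go down.

Request:
{"fn": "apply_moves", "kwargs": {
  "deltas": [
    {"dp":[0.001,0.02,0.001],"roll":0,"grip":1},
    {"dp":[0,0.03,0],"roll":0,"grip":1},
    {"dp":[0,0.03,0],"roll":0,"grip":1},
    {"dp":[0,0.008,0],"roll":0,"grip":1},
    {"dp":[0,0.008,0],"roll":0,"grip":1},
    {"dp":[0,0.008,0],"roll":0,"grip":1},
    {"dp":[0,0.005,0],"roll":0,"grip":1},
    {"dp":[0,0.005,0],"roll":0,"grip":1},
    {"dp":[0,0.004,0],"roll":0,"grip":1},
    {"dp":[0,0,0],"roll":0,"grip":1}
  ]
}}

```text
time_s: 23.7
ee_pos: [0.5153, -0.1507, 0.1303]
eef_rot: [-1.571, 0.0, -1.329]
force: [1.2, -0.7, -2.9]
grip_width: 0.008
```

Request:
{"fn": "apply_moves", "kwargs": {
  "deltas": [
    {"dp":[0,0.002,0],"roll":0,"grip":1},
    {"dp":[0,0.002,0],"roll":0,"grip":1},
    {"dp":[0,0.001,0],"roll":0,"grip":1},
    {"dp":[0,0,0],"roll":0,"grip":1}
  ]
}}

```text
time_s: 24.2
ee_pos: [0.5154, -0.1507, 0.1254]
eef_rot: [-1.571, 0.0, -1.329]
force: [0.0, -0.2, -2.5]
grip_width: 0.0081
```

Request:
{"fn": "apply_moves", "kwargs": {
  "deltas": [
    {"dp":[0,0.001,0],"roll":0,"grip":1},
    {"dp":[0,0,0],"roll":0,"grip":1}
  ]
}}

```text
time_s: 24.45
ee_pos: [0.5154, -0.1507, 0.1244]
eef_rot: [-1.571, 0.0, -1.329]
force: [0.4, 0.2, -2.5]
grip_width: 0.0077
```

Request:
{"fn": "apply_moves", "kwargs": {
  "deltas": [
    {"dp":[0,0.001,0],"roll":0,"grip":1},
    {"dp":[0,0,0],"roll":0,"grip":1}
  ]
}}

```text
time_s: 24.7
ee_pos: [0.5153, -0.1507, 0.1233]
eef_rot: [-1.571, 0.0, -1.329]
force: [-0.4, 0.0, -3.1]
grip_width: 0.0079
```

Request:
{"fn": "apply_moves", "kwargs": {
  "deltas": [
    {"dp":[0,0.001,0],"roll":0,"grip":1},
    {"dp":[0,0,0],"roll":0,"grip":1}
  ]
}}

```text
time_s: 24.95
ee_pos: [0.5156, -0.1508, 0.1232]
eef_rot: [-1.57, -0.001, -1.329]
force: [-3.1, 0.6, 4.3]
grip_width: 0.0077
```

Contact at 0.1232, again as expected. I release, rise and back off towards the robot's side.

Request:
{"fn": "apply_moves", "kwargs": {
  "deltas": [
    {"dp":[0,0,0],"roll":0,"grip":0.7},
    {"dp":[0,0,0],"roll":0,"grip":0.5},
    {"dp":[0,0,0],"roll":0,"grip":0.3},
    {"dp":[0,0,0],"roll":0,"grip":0.3},
    {"dp":[0,-0.01,0],"roll":0,"grip":0.3},
    {"dp":[0,-0.02,0],"roll":0,"grip":0.3},
    {"dp":[0,-0.04,0],"roll":0,"grip":0.3},
    {"dp":[0,-0.05,0],"roll":0,"grip":0.3},
    {"dp":[0,-0.05,0],"roll":0,"grip":-1},
    {"dp":[0,-0.03,0],"roll":0,"grip":-1}
  ]
}}

```text
time_s: 26.2
ee_pos: [0.5154, -0.1507, 0.3259]
eef_rot: [-1.568, -0.002, -1.329]
force: [0.0, -0.3, -0.6]
grip_width: 0.0493
```

Request:
{"fn": "apply_moves", "kwargs": {
  "deltas": [
    {"dp":[0,0,-0.03],"roll":0,"grip":-1},
    {"dp":[0,0,-0.03],"roll":0,"grip":-1},
    {"dp":[0,0,0],"roll":0,"grip":-1}
  ]
}}

```text
time_s: 26.58
ee_pos: [0.4562, -0.1653, 0.3237]
eef_rot: [-1.569, -0.001, -1.33]
force: [0.6, 0.0, -0.1]
grip_width: 0.0792
```

```bash
python3 - <<'E'
from h import *
o=ctrl.get_obs();i=imaging.camera_info("wrist");si=imaging.camera_info("scene")
im=imaging.camera("wrist");s=imaging.camera("scene");cv2.imwrite("pics/s_end.png",s)
a=cv2.resize(im,(533,400));b=cv2.resize(s[130:230,170:275],(262,250),interpolation=cv2.INTER_CUBIC)
c=np.zeros((400,796,3),np.uint8);c[:,:533]=a;c[:250,534:]=b;cv2.imwrite("pics/end.png",c)
p=[.5148,-.150,.2416]
for yc in(.065,0): print((proj(place(p,[(sx*.04,yc+y,.136) for sx in(1,-1) for y in (-.004,.004)]),i)*533/560).round(0).tolist())
E
```

```text
[[211.0, 99.0], [204.0, 99.0], [214.0, 165.0], [207.0, 165.0]]
[[265.0, 98.0], [259.0, 98.0], [265.0, 165.0], [259.0, 165.0]]
```

View pics/end.png

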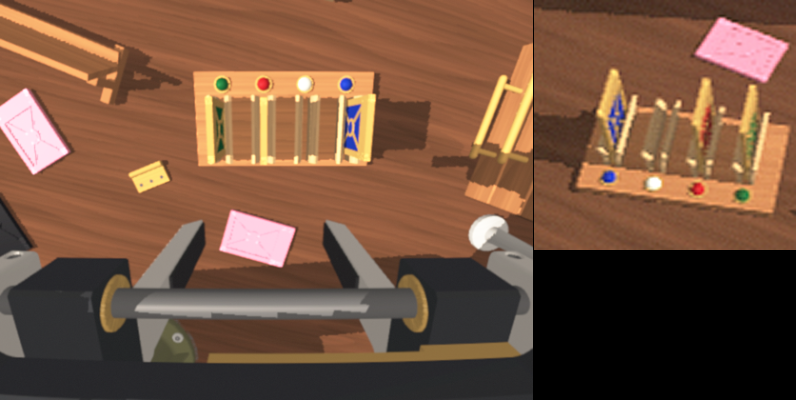

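Both panels stand in their own slots. Green's top is at x 206–214, y 96–163 (predicted 204–214, 99–165). Ruby's top is at x 260–268, y 96–163 (predicted 259–265, 98–165). The opal slot is empty and the blue panel has not moved. I hand in.

```bash
python3 -c "
from station import ctrl
print(ctrl.get_obs()['time_s'],ctrl.hand_in())"
```

```text
the job is handed in; nothing more can be done
26.675 None
```

Both panels now stand in their own slots: the green panel at the green stone and the ruby panel at the ruby stone. I tipped each upright in the easel, pinched it by the brass band, carried it over and lowered it until it touched the slot floor before letting go. I handed the job in at 26.7 s of the 58 s allowed.

- **Fully down:** each panel touched down at about the expected height (TCP z 0.1243 m green, 0.1232 m ruby). The contact force was under about 10 N.
- **Last pictures:** both panel tops match the fully-down prediction within about 3 px. That puts each about 2–3 mm from the middle of its slot, and the green one measured about 3 mm towards its stone.
- **Everything else:** the opal slot is empty and the blue panel is in its slot. The pink and black look-alikes were not touched, and the gripper is clear of everything.

No check failed. The first easel fit from the fixed cameras was off by about 3.5 mm, and I corrected it from the wrist camera before the first grasp.

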